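Swing the keeper strap over the ring gauge

ROBOT

A 6-joint arm with a two-finger parallel gripper is mounted at the origin on a cart in front of the work surface, level with it; the furniture and walls round the work are solid. World frame = base frame: x ahead of the robot, y to its left, z up, the work surface at z = 0. Lengths are in mm, angles in rad, forces in N, time in s.
With the tool pointing down it reaches from about 375 to 925 mm from the base axis. Payload 5.7 kg.
Tool frame: the origin (TCP) lies between the finger pads; the fingertips stand 22 mm ahead of it and the grasp point (between the pads) lies 3 mm ahead of it (r.tips_ahead is the x of the fingertips in the tool frame, in mm); x points along the fingers, y is the direction in which the jaws open and shut, and the axes are right-handed (so a half turn about x gives the same grasp; the last joint's range is limited). The gripper opens to 88 mm and grips with 3 to 60 N. Pads are 20 mm wide; open, the fingers measure 115 mm over their backs; the gripper's body (75 mm by 178 mm) begins 61 mm behind the grasp point.
Start: joints at [-1.459, 0.359, 1.51, -0, 1.272, -0.115], TCP at [134.903, -584.608, 244.623] pointing down, gripper open.
Joint ranges: [-2.97, 2.97], [-1.01, 2.36], [0.21, 2.38], [-0.96, 4.11], [0.2, 2.71], [-2.98, 2.98]. Speed limits (rad/s): [2.39, 2.39, 3.14, 3.14, 3.14, 3.14].

INTERFACE

Orientations are given as [roll, pitch, yaw] about the fixed x, y, z axes, in that order (R = Rz(yaw) Ry(pitch) Rx(roll)).
In Python, from plant import r gives the robot as it stands.
- The arm moves only by the tool jog_arm, never from a script. Its argument "moves" is a list of rows, each an object with "claw": the finger opening in cm, from 0 to 8.78; "dp": the shift along the tool's x, y, z in cm, a list of three; "twist": the turn, a rotation vector about the tool's x, y, z in rad, a list of three. A call has exactly 8 rows; each row is the pose to reach, as a shift and turn from the pose commanded when the call began, along the tool's axes at that moment; what a row does not reach only later rows make up. A row lasts 1/10 s, in which the tool goes at most 50 mm and 8.59 degrees, less where a joint would pass 70% of its speed; a pose out of reach is approached as far as the arm can. A call with a gripper value outside its range is refused whole. The fingers move at their own pace and stop on an object; "force" is the grip in N (left out, the last holds). Time passes only in rows, so rows that repeat a pose let the fingers close, or fill a call up. It gives the time, the measured TCP pose, the force and the opening at its end, in the units of the state.
- r.sense(): the state, without advancing time (a new reading comes with each control period).
- r.snapshot(name): name is "scene" or "top" or "wrist"; returns the picture (420x560x3 uint8, blue, green, red); there is no depth.
- r.calibration(name): a dict with "mtx" (3x3 intrinsics, pixels), "xyz" and "orientation" of the camera in the world. Camera axes: x right, y down, z forward; pixel columns grow to the right and rows downward; lengths in mm; the calibration is good to about 2 mm. A picture is of the moment at which its call begins: read the wrist's pose just before it. calibration takes no time and is no camera call; for the wrist camera it gives the pose at the moment of the call.
- r.finish_job(): hands the job in, once; it reports no verdict.
The state is a dict: "t": time; "joint_pos": joint angles; "qd": joint speeds; "joint_torque": joint torques, N m; "eef_pos": TCP position; "tool_rot": TCP orientation; "wrist_force": force on the tool from outside, world axes, zero at the start; "moment": the same for the moment, N m; "width": finger opening in mm.
Only numpy, scipy, OpenCV 4.12 (cv2) and the standard library are available. Lean on these libraries where they do the work, as an engineer would, in place of code of your own. Each camera call takes 0.05 s, during which the arm holds its last target. There are 200 camera calls.

TASK

Lock the ring gauge into its steel block: take the keeper strap by its upright tab, swing it about its loose pivot bolt until it lies over the ring gauge, and let its slot drop over the stud on that side so that the strap lies flat on the block. The ring gauge is the disc with a hole through it and stays in its pocket; the disc without a hole, in the other pocket, is only a blank.

Things in the scene. Friction and masses are not known exactly. Their poses are not given: they have to be found in the camera images.
- gauge_block: Dark steel block 190 x 290 x 20 mm (x, y, z), screwed down; origin at the centre of its underside, top face at z = 20 mm. Two round pockets, 52 mm wide, 15 mm deep, at x = -41, y = +/-62 mm in its frame, on the lines from pivot bolt to studs: one holds the ring gauge, the other a steel disc without a hole, both 1 mm below the top face.
- pivot_bolt (a point): Axis of the upright pivot bolt (slack, but it stays in the block), at the block's top face. The shank is 12 mm across; its 32 mm wide head begins 34 mm above the top face and ends 46 mm above it.
- stud_left (a point): Foot of the upright stud on the block's +y side, at the top face, 135 mm from the pivot bolt, 65 degrees from the block's +x. 10 mm across, 17 mm high, the upper 6 mm tapering to 4 mm.
- stud_right (a point): The same for the stud on the block's -y side.
- strap_tab (a point): Centre of the strap's upright tab, to grip by: 32 mm long along the strap, 10 mm thick across it, rising 35 mm above the strap's upper face. It is 95 mm from the strap's pivot hole and 23 mm above the strap's underside. x runs along the strap away from the pivot bolt, y across it, z up. The strap starts flat on the block, pointing between the pockets.
- strap_slot (a point): Centre of the strap's slot at the strap's underside, 135 mm from its pivot hole; right through, 40 mm long along the strap, 26 mm wide. Axes as the tab's. The strap is a loose steel bar 191 x 44 x 6 mm, about 0.22 kg; a 22 mm hole at its end sits round the pivot bolt (5 mm play all round), so it can be turned, and lifted level by up to 28 mm.
- ring_centre (a point): Centre of the ring gauge, a steel ring 48 mm across and 14 mm high with a wide hole, lying flat in one of the two pockets (this point is then 12 mm above the bench).
Not all that is in view belongs to the job. Leave any orange look-alike of the part that bears ring_centre alone.

How it is judged:
By the outcome, as a careful person would: the job done as asked, in the order asked, and still so for the second after the job is handed in, with the robot touching nothing.
It also fails if it takes over 38 s, if anything falls off the work surface, if the arm or the gripper's body presses on something with over 40 N, if the wrist force passes 120 N, or if a joint passes its speed limit or range.

## Working session

There is one attempt and no reset: what is moved stays moved. The work goes in short steps, Python scripts to look and compute and a tool call to move; the robot and the scene stay as the last step left them, time stands still between calls to the robot, and variables do not carry over. Pictures are saved under pics/ and viewed, about 8 in all and at most 12, crops included, and the job is handed in when it is done.

Besides the shell and the picture viewer there is one more tool, called by a JSON object that holds its "op" and its "data", one argument or row to a line. jog_arm: Moves the arm, as the interface text tells. Its arguments: {"type":"object","properties":{"moves":{"type":"array","items":{"type":"object","properties":{"claw":{"type":"number"},"dp":{"type":"array","items":{"type":"number"}},"twist":{"type":"array","items":{"type":"number"}}}}},"force":{"type":"number"}},"required":["moves"]}

```bash
mkdir -p pics
cat > h.py <<'E'
from plant import r
import numpy as np, cv2
from scipy.spatial.transform import Rotation as R
def ray(name,u,v,cal=None):
    c=cal or r.calibration(name)
    o=np.array(c["xyz"],float); q=np.array(c["orientation"],float)
    Rm=q if q.shape==(3,3) else R.from_euler('xyz',q).as_matrix()
    d=Rm@np.linalg.inv(np.array(c["mtx"]))@[u,v,1]
    return o,d
def onz(name,u,v,z,cal=None):
    o,d=ray(name,u,v,cal); return o+d*(z-o[2])/d[2]
def proj(name,p,cal=None):
    c=cal or r.calibration(name)
    Rm=R.from_euler('xyz',c["orientation"]).as_matrix()
    q=np.array(c["mtx"])@Rm.T@(np.array(p)-c["xyz"]); return q[:2]/q[2]
E
python3 - <<'E'
from h import *
s=r.sense();print(s)
for n in("scene","top","wrist"):
    print(n,r.calibration(n))
a=r.snapshot("top");b=r.snapshot("scene")
cv2.imwrite("pics/top.png",a);cv2.imwrite("pics/scene.png",b)
E
```

```text
{'t': 0.0, 'joint_pos': array([-1.45907463e+00,  3.59488832e-01,  1.51138530e+00, -1.51568906e-05,
        1.27250285e+00, -1.15072820e-01]), 'qd': array([-0.00082979, -0.00091695, -0.00026583,  0.0016424 , -0.00084837,
        0.00113355]), 'joint_torque': array([-2.30359692e-04, -5.15370619e+01, -2.70724511e+01,  6.74914615e-02,
        3.54013732e-02, -1.41131181e-04]), 'eef_pos': array([ 134.84602034, -584.00645294,  243.83712165]), 'tool_rot': array([-1.67775446,  1.56901194,  1.69063718]), 'wrist_force': array([-0.5790493 ,  0.30206382, -0.9173818 ]), 'moment': array([-0.01056163,  0.01900557, -0.0123449 ]), 'width': 87.93688933364581}
scene {'mtx': array([[492.72254177,   0.        , 287.22186421],
       [  0.        , 492.72254177, 209.44196035],
       [  0.        ,   0.        ,   1.        ]]), 'xyz': array([257.25673669, 569.18080762, 812.61044815]), 'orientation': array([-2.4460977 , -0.00299244, -2.63050488])}
top {'mtx': array([[413.68436744,   0.        , 279.44060638],
       [  0.        , 413.68436744, 212.19550975],
       [  0.        ,   0.        ,   1.        ]]), 'xyz': array([426.18497012,  30.04795413, 892.11544008]), 'orientation': array([-2.98060627, -0.00394507, -1.56213638])}
wrist {'mtx': array([[326.46762785,   0.        , 282.61924708],
       [  0.        , 326.46762785, 216.66886322],
       [  0.        ,   0.        ,   1.        ]]), 'xyz': array([ 202.8436123 , -568.74550009,  384.27969231]), 'orientation': array([ 2.88540538e+00,  1.69929913e-03, -1.34549019e+00])}
```

View pics/top.png

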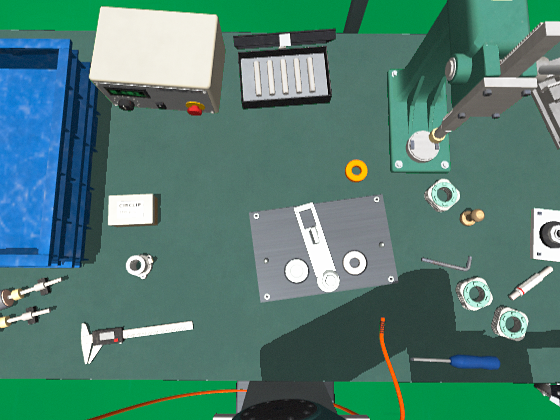

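View pics/scene.png

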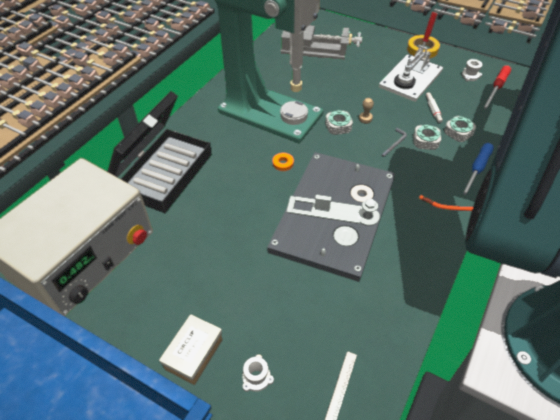

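The top view shows the block at about (323,248). The candidates are:
- The steel disc with a hole at (355,262), which is the ring gauge.
- The plain disc at (297,270), which is the blank.
- The orange ring at (356,170), a decoy to leave alone.

The strap tab is at about (313,235), the bolt at (330,282), and a stud near (381,244).

Run:
```python
from h import *
a=cv2.imread("pics/top.png")
c=a[180:315,235:410]; cv2.imwrite("pics/crop.png",cv2.resize(c,None,fx=4.5,fy=4.4,interpolation=cv2.INTER_CUBIC))
C=np.array([onz("top",u,v,20) for u,v in [(249,213),(383,195),(397,285),(262,302)]])
print(C.round(), [np.linalg.norm(C[i]-C[(i+1)%4]).round() for i in range(4)])
cen=C.mean(0); ex=(C[0]+C[1]-C[2]-C[3]); yaw=np.arctan2(ex[1],ex[0]); print(cen,yaw)
Rz=R.from_euler('z',yaw).as_matrix()
for p in [(-41,-62),(-41,62)]:
    w=cen+Rz@[*p,0]; print(w.round(1),proj("top",w))
for n,uv,z in[("ring",(355,262),19),("blank",(297,270),19),("bolt",(330,280),66),("stud",(381,244),37),("studL",(266,261),37),("tab",(313,235),61)]:
    w=onz("top",*uv,z); print(n,w.round(1),(Rz.T@(w-cen)).round(1))
```

```text
[[ 565.   93.   20.]
 [ 607. -195.   20.]
 [ 417. -218.   20.]
 [ 380.   62.   20.]] [np.float64(291.0), np.float64(192.0), np.float64(282.0), np.float64(188.0)]
[492.38045359 -64.40756509  20.        ] 0.14183215935188284
[ 460.6 -131.6   20. ] [355.07974732 263.43206585]
[443.   -8.8  20. ] [296.48235677 271.36447343]
ring [ 463.6 -131.7   19. ] [-38.  -62.5  -1. ]
blank [445.9  -9.9  19. ] [-38.3  60.5  -1. ]
bolt [425.9 -72.9  66. ] [-67.1   1.   46. ]
stud [ 500.3 -183.    37. ] [  -8.9 -118.5   17. ]
studL [463.2  54.6  37. ] [-12.  121.9  17. ]
tab [515.2 -40.2  61. ] [26.  20.8 41. ]
```

View pics/crop.png

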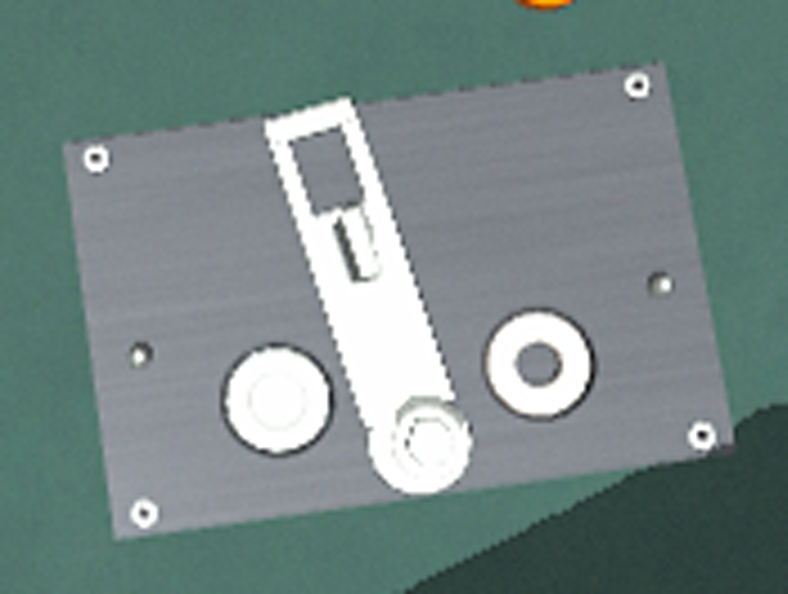

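The crop shows the ring gauge (hole visible) on the right at crop (540,363), the blank on the left at (277,400), and studs at (140,355) and (660,285). The tab's top is at (357,240) and the slot centre at (327,170). So the target is stud_right, on the -y side.

```bash
cat >> h.py <<'E'
yaw=0.142
Rz=R.from_euler('z',yaw).as_matrix()
cen=np.array([492.4,-64.4,20])+Rz@[2.5,0,0]
piv=cen+Rz@[-69.9,0,0]; stud=cen+Rz@[-12.9,-122.4,0]
def tool():
    s=r.sense(); return s,R.from_euler('xyz',s["tool_rot"])
def need(p,ang):
    """dp (cm) and twist for TCP at p, tool down, jaw y perpendicular to strap heading ang"""
    s,T=tool()
    best=None
    for sg in(1,-1):
        y=sg*np.array([-np.sin(ang),np.cos(ang),0]); x=np.array([0,0,-1.])
        G=R.from_matrix(np.c_[x,y,np.cross(x,y)])
        tw=(T.inv()*G).as_rotvec()
        print("sg",sg,"dp",(T.inv().apply(np.array(p)-s["eef_pos"])/10).round(2),"tw",tw.round(3))
E
python3 - <<'E'
from h import *
print(piv,stud)
f=lambda x,y:(235+x/4.5,180+y/4.4)
sl=onz("top",*f(327,170),26); d=sl-piv; a=np.arctan2(d[1],d[0]); print(sl,np.linalg.norm(d[:2]),a)
tt=onz("top",*f(357,240),61);print("tab",tt,piv+95*np.array([np.cos(a),np.sin(a),0]))
d=stud-piv; print(np.arctan2(d[1],d[0]))
s,T=tool(); print(T.as_matrix().round(3))
p=piv+95*np.array([np.cos(a),np.sin(a),0]); p[2]=140
need(p,a)
E
```

```text
[425.67838574 -73.93866814  20.        ] [ 499.42712452 -187.03987737   20.        ]
[553.60688326 -32.00399449  26.        ] 134.62621339470792 0.316760283564265
tab [516.13107581 -42.88143318  61.        ] [515.95209216 -44.34715029  20.        ]
-0.9929745359347463
[[-0.     0.225 -0.974]
 [ 0.002 -0.974 -0.225]
 [-1.    -0.002 -0.   ]]
sg 1 dp [ 10.47 -44.   -49.27] tw [3.052e+00 2.000e-03 0.000e+00]
sg -1 dp [ 10.47 -44.   -49.27] tw [-0.09  -0.     0.002]
```

{"op": "jog_arm", "data": {
  "moves": [
    {"dp":[0,-2.8,-3.1],"twist":[0,0,0],"claw":8.7},
    {"dp":[0,-6,-6.7],"twist":[0,0,0],"claw":8.7},
    {"dp":[0,-9,-10.2],"twist":[0,0,0],"claw":8.7},
    {"dp":[0,-12,-13.6],"twist":[-0.03,0,0],"claw":8.7},
    {"dp":[0,-15,-17],"twist":[-0.05,0,0],"claw":8.7},
    {"dp":[0,-18,-20.4],"twist":[-0.07,0,0],"claw":8.7},
    {"dp":[0,-21,-23.8],"twist":[-0.09,0,0],"claw":8.7},
    {"dp":[0,-24,-27.2],"twist":[-0.09,0,0],"claw":8.7}
  ]
}}

```text
t: 0.9
eef_pos: [346.5, -287.8, 244.5]
tool_rot: [-1.533, 1.57, 1.926]
wrist_force: [-0.0, -0.3, -0.3]
width: 87.2
```

Run:
```python
from h import *
need([516,-44,130],0.317); print(r.sense())
```

```text
sg 1 dp [ 11.46 -17.88 -23.7 ] tw [ 3.142e+00  1.000e-03 -0.000e+00]
sg -1 dp [ 11.46 -17.88 -23.7 ] tw [-0.  0.  0.]
{'t': 0.9, 'joint_pos': array([-8.46783832e-01,  1.41430986e-01,  1.81660593e+00,  1.33206644e-04,
        1.18387479e+00,  4.06997628e-01]), 'qd': array([ 0.97546906, -0.07695607,  0.09313481,  0.00176168, -0.02489737,
        0.98486361]), 'joint_torque': array([ -6.74281687, -36.23787403, -24.46276009,  -0.06069769,
         0.33414035,  -1.52144328]), 'eef_pos': array([ 346.51501026, -287.81688494,  244.51982639]), 'tool_rot': array([-1.5326923 ,  1.57045426,  1.92586494]), 'wrist_force': array([-0.03302937, -0.30509164, -0.28793509]), 'moment': array([-0.04648424, -0.06130326,  0.03095228]), 'width': 87.18980586560717}
```

{"op": "jog_arm", "data": {
  "moves": [
    {"dp":[0,-3,-3.9],"twist":[0,0,0],"claw":8.7},
    {"dp":[0,-6,-7.8],"twist":[0,0,0],"claw":8.7},
    {"dp":[0,-9,-11.8],"twist":[0,0,0],"claw":8.7},
    {"dp":[1.5,-12,-15.8],"twist":[0,0,0],"claw":8.7},
    {"dp":[4,-15,-19.6],"twist":[0,0,0],"claw":8.7},
    {"dp":[7,-17,-22.4],"twist":[0,0,0],"claw":8.7},
    {"dp":[10,-17.9,-23.7],"twist":[0,0,0],"claw":8.7},
    {"dp":[11.5,-17.9,-23.7],"twist":[0,0,0],"claw":8.7}
  ]
}}

```text
t: 1.7
eef_pos: [515.2, -43.1, 127.0]
tool_rot: [-0.744, 1.568, 2.717]
wrist_force: [-0.2, -0.7, -0.3]
width: 87.2
```

Run:
```python
from h import *
cal=r.calibration("wrist"); a=r.snapshot("wrist"); 
p=np.array([516,-44,61]);print(proj("wrist",p,cal),proj("wrist",[*stud[:2],37],cal),proj("wrist",[*piv[:2],66],cal))
cv2.imwrite("pics/w1.png",a); s=r.sense();print(s["t"],s["eef_pos"],s["tool_rot"],cal["xyz"],cal["orientation"])
```

```text
[284.21989863 238.45263013] [450.90277614 302.12854882] [284.29797446 365.28436725]
1.75 [513.44878423 -43.78475624 125.57135452] [-0.56449918  1.56449398  2.89637479] [581.87606633 -21.59690351 267.27861328] [ 2.88289899e+00  1.97741509e-03 -1.25243013e+00]
```

View pics/w1.png

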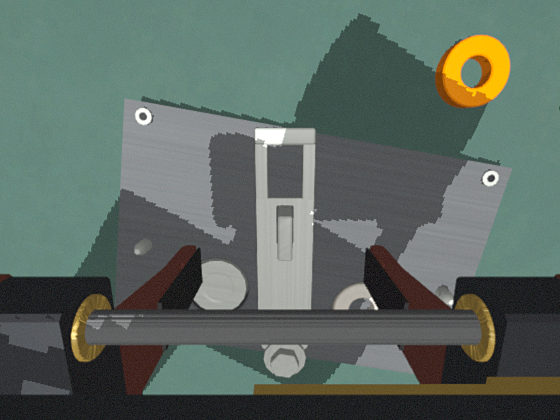

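The tab's top is centred at about (285,235), which matches the prediction of (284,238). The strap is vertical in the image, so the jaws are aligned with it, and I'm descending.

{"op": "jog_arm", "data": {
  "moves": [
    {"dp":[2,0,-0.1],"twist":[0,0,0],"claw":8.7},
    {"dp":[4,0,-0.2],"twist":[0,0,0],"claw":8.0},
    {"dp":[6,0,-0.2],"twist":[0,0,0],"claw":6.0},
    {"dp":[7.3,0,-0.2],"twist":[0,0,0],"claw":5.5},
    {"dp":[7.3,0,-0.2],"twist":[0,0,0],"claw":5},
    {"dp":[7.3,0,-0.2],"twist":[0,0,0],"claw":5},
    {"dp":[7.3,0,-0.2],"twist":[0,0,0],"claw":5},
    {"dp":[7.3,0,-0.2],"twist":[0,0,0],"claw":5}
  ]
}}

```text
t: 2.55
eef_pos: [518.0, -45.3, 57.6]
tool_rot: [2.653, 1.569, -0.172]
wrist_force: [0.5, -0.3, 0.0]
width: 50.1
```

Run:
```python
from h import *
need([516,-44,51.5],0.317); s,T=tool();print(s["eef_pos"]);print(T.as_matrix().round(3))
```

```text
sg 1 dp [ 0.61 -0.18  0.15] tw [ 3.141e+00 -1.000e-03  2.000e-03]
sg -1 dp [ 0.61 -0.18  0.15] tw [-0.    -0.002 -0.001]
[517.9976389  -45.26427534  57.623119  ]
[[ 0.002  0.311 -0.95 ]
 [-0.    -0.95  -0.311]
 [-1.     0.001 -0.002]]
```

{"op": "jog_arm", "data": {
  "moves": [
    {"dp":[0.5,-0.1,0.1],"twist":[0,0,0],"claw":5},
    {"dp":[0.5,-0.1,0.1],"twist":[0,0,0],"claw":3},
    {"dp":[0.5,-0.1,0.1],"twist":[0,0,0],"claw":0.5},
    {"dp":[0.5,-0.1,0.1],"twist":[0,0,0],"claw":0.5},
    {"dp":[0.5,-0.1,0.1],"twist":[0,0,0],"claw":0.5},
    {"dp":[0.5,-0.1,0.1],"twist":[0,0,0],"claw":0.5},
    {"dp":[0.5,-0.1,0.1],"twist":[0,0,0],"claw":0.5},
    {"dp":[0.5,-0.1,0.1],"twist":[0,0,0],"claw":0.5}
  ],
  "force": 35
}}

```text
t: 3.35
eef_pos: [516.1, -44.4, 51.7]
tool_rot: [-2.553, 1.571, 0.905]
wrist_force: [0.8, 0.0, 0.7]
width: 9.7
```

Gripped at 9.7 mm. Next is a 22 mm lift.

{"op": "jog_arm", "data": {
  "moves": [
    {"dp":[-0.4,0,0],"twist":[0,0,0],"claw":0.5},
    {"dp":[-0.8,0,0],"twist":[0,0,0],"claw":0.5},
    {"dp":[-1.2,0,0],"twist":[0,0,0],"claw":0.5},
    {"dp":[-1.6,0,0],"twist":[0,0,0],"claw":0.5},
    {"dp":[-2.0,0,0],"twist":[0,0,0],"claw":0.5},
    {"dp":[-2.3,0,0],"twist":[0,0,0],"claw":0.5},
    {"dp":[-2.3,0,0],"twist":[0,0,0],"claw":0.5},
    {"dp":[-2.3,0,0],"twist":[0,0,0],"claw":0.5}
  ]
}}

```text
t: 4.15
eef_pos: [516.1, -44.4, 74.8]
tool_rot: [-2.968, 1.571, 0.49]
wrist_force: [-0.9, -0.3, -2.5]
width: 9.6
```

Run:
```python
from h import *
s,T=tool();print(s["eef_pos"],s["wrist_force"],s["moment"],s["joint_pos"]);M=T.as_matrix();print(M.round(3))
a=np.arctan2(-M[1,2],-M[0,2]);print("heading",a)
v=s["eef_pos"]-piv; print("r",np.hypot(*v[:2]),np.arctan2(v[1],v[0]))
a0=np.arctan2(v[1],v[0]); a0=a
for k in range(1,12):
    th=max(-0.993, a0-0.135*k); p=piv+95*np.array([np.cos(th),np.sin(th),0]); p[2]=s["eef_pos"][2]
    print(k,round(a0-th,3),(T.inv().apply(p-s["eef_pos"])/10).round(2))
cv2.imwrite("pics/s2.png",cv2.resize(r.snapshot("scene")[130:290,240:440],None,fx=3.5,fy=3.5,interpolation=cv2.INTER_CUBIC))
```

```text
[516.07635542 -44.38672559  74.752692  ] [-0.93688846 -0.26889303 -2.51643086] [ 0.0231624  -0.08348687  0.05573447] [-2.19284191e-01  4.65035586e-01  1.85973468e+00  1.48121649e-04
  8.16696576e-01  1.03461758e+00]
[[ 0.     0.312 -0.95 ]
 [ 0.    -0.95  -0.312]
 [-1.    -0.    -0.   ]]
heading 0.3167931502417126
r 95.10578442615142 0.315957880886017
1 0.135 [-0.    1.27  0.1 ]
2 0.27 [-0.    2.53  0.35]
3 0.405 [-0.    3.74  0.78]
4 0.54 [-0.    4.88  1.36]
5 0.675 [-0.    5.93  2.09]
6 0.81 [-0.    6.87  2.96]
7 0.945 [-0.    7.69  3.95]
8 1.08 [-0.    8.37  5.03]
9 1.215 [-0.   8.9  6.2]
10 1.31 [-0.    9.17  7.06]
11 1.31 [-0.    9.17  7.06]
```

View pics/s2.png

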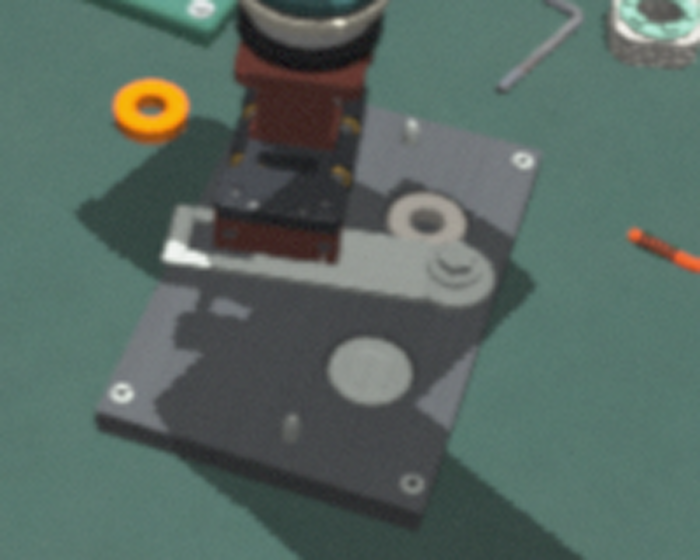

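The strap is lifted level in the grip, with its pivot end clear under the bolt head at crop (455,265). The wrist force matches its weight, so I'm swinging it toward the ring side.

{"op": "jog_arm", "data": {
  "moves": [
    {"dp":[0,0.65,0.02],"twist":[0.068,0,0],"claw":0.5},
    {"dp":[0,1.9,0.2],"twist":[0.2,0,0],"claw":0.5},
    {"dp":[0,2.53,0.35],"twist":[0.27,0,0],"claw":0.5},
    {"dp":[0,3.74,0.78],"twist":[0.405,0,0],"claw":0.5},
    {"dp":[0,4.88,1.36],"twist":[0.54,0,0],"claw":0.5},
    {"dp":[0,5.93,2.09],"twist":[0.675,0,0],"claw":0.5},
    {"dp":[0,6.87,2.96],"twist":[0.81,0,0],"claw":0.5},
    {"dp":[0,6.87,2.96],"twist":[0.81,0,0],"claw":0.5}
  ]
}}

```text
t: 5.0
eef_pos: [508.7, -119.8, 74.4]
tool_rot: [0.382, 1.57, 3.028]
wrist_force: [-0.7, -1.0, -2.9]
width: 10.1
```

Run:
```python
from h import *
s,T=tool();print(s["eef_pos"],s["wrist_force"],s["moment"],s["joint_pos"]);M=T.as_matrix()
a0=np.arctan2(-M[1,2],-M[0,2]);print("heading",a0)
for k in range(1,6):
    th=max(-0.993, a0-0.125*k); p=piv+95*np.array([np.cos(th),np.sin(th),0]); p[2]=74.8
    print(k,round(a0-th,3),(T.inv().apply(p-s["eef_pos"])/10).round(2))
```

```text
[ 508.67120637 -119.81473338   74.37718082] [-0.66163311 -1.02054229 -2.90922563] [ 0.01174585 -0.08926816  0.05050975] [-3.63401575e-01  4.70772040e-01  1.84898044e+00 -3.03425502e-04
  8.22712777e-01  1.70339742e+00]
heading -0.49579630874107183
1 0.125 [-0.04  1.1   0.06]
2 0.25 [-0.04  2.26  0.28]
3 0.375 [-0.04  3.39  0.64]
4 0.497 [-0.04  4.44  1.13]
5 0.497 [-0.04  4.44  1.13]
```

{"op": "jog_arm", "data": {
  "moves": [
    {"dp":[0,0.55,0.02],"twist":[0.06,0,0],"claw":0.5},
    {"dp":[0,1.7,0.15],"twist":[0.19,0,0],"claw":0.5},
    {"dp":[0,2.8,0.45],"twist":[0.31,0,0],"claw":0.5},
    {"dp":[0,3.8,0.8],"twist":[0.42,0,0],"claw":0.5},
    {"dp":[0,4.44,1.13],"twist":[0.497,0,0],"claw":0.5},
    {"dp":[0,4.44,1.13],"twist":[0.497,0,0],"claw":0.5},
    {"dp":[0,4.44,1.13],"twist":[0.497,0,0],"claw":0.5},
    {"dp":[0,4.44,1.13],"twist":[0.497,0,0],"claw":0.5}
  ]
}}

```text
t: 5.8
eef_pos: [478.9, -152.3, 74.7]
tool_rot: [-1.929, 1.57, 0.226]
wrist_force: [0.9, -0.9, -2.1]
width: 10.0
```

Run:
```python
from h import *
s,T=tool();print(s["eef_pos"],s["wrist_force"],s["joint_pos"]);M=T.as_matrix()
print(np.arctan2(-M[1,2],-M[0,2]))
p=piv+95*np.array([np.cos(-.993),np.sin(-.993),0]);p[2]=74.8;need(p,-0.993)
c=r.calibration("wrist");w=r.snapshot("wrist");t=r.snapshot("top")
print("stud top px",proj("wrist",[*stud[:2],37],c),proj("top",[*stud[:2],37]))
sl=T.apply([0,0,-40])+s["eef_pos"];sl[2]=49;print("slot",sl,proj("wrist",sl,c),proj("top",sl))
w=w[60:310,140:420]; t=cv2.resize(t[200:300,290:402],None,fx=2.5,fy=2.5,interpolation=cv2.INTER_CUBIC)
cv2.imwrite("pics/m3.png",cv2.resize(np.hstack([w,t]),None,fx=1.4,fy=1.4))
```

```text
[ 478.85721285 -152.32600273   74.67475982] [ 0.91055361 -0.94134467 -2.06985055] [-4.45697898e-01  4.49216990e-01  1.89397979e+00  3.27153019e-04
  7.98101103e-01  2.11196988e+00]
-0.9870998128035128
sg 1 dp [-0.01  0.17 -0.03] tw [-3.136e+00 -1.000e-03 -0.000e+00]
sg -1 dp [-0.01  0.17 -0.03] tw [ 0.006 -0.     0.   ]
stud top px [287.30700282 185.87900987] [382.98452923 244.45012311]
slot [ 500.90169992 -185.7032489    49.        ] [283.79663599 190.24802684] [383.78273952 243.23273749]
```

View pics/m3.png

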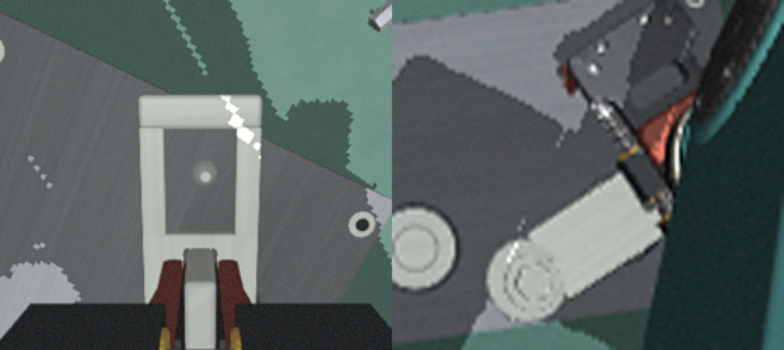

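The wrist view shows the stud tip standing nearly at the centre of the slot, at crop (205,173), about 2 mm off. I'm lowering the same 23 mm and then opening.

{"op": "jog_arm", "data": {
  "moves": [
    {"dp":[0,0.1,0],"twist":[0.006,0,0],"claw":0.5},
    {"dp":[0.4,0.15,0],"twist":[0.006,0,0],"claw":0.5},
    {"dp":[0.8,0.15,0],"twist":[0.006,0,0],"claw":0.5},
    {"dp":[1.2,0.15,0],"twist":[0.006,0,0],"claw":0.5},
    {"dp":[1.6,0.15,0],"twist":[0.006,0,0],"claw":0.5},
    {"dp":[2.0,0.15,0],"twist":[0.006,0,0],"claw":0.5},
    {"dp":[2.25,0.15,0],"twist":[0.006,0,0],"claw":0.5},
    {"dp":[2.25,0.15,0],"twist":[0.006,0,0],"claw":0.5}
  ]
}}

```text
t: 6.7
eef_pos: [477.0, -153.4, 51.9]
tool_rot: [0.324, 1.57, 2.47]
wrist_force: [-0.0, 0.3, -2.5]
width: 9.7
```

{"op": "jog_arm", "data": {
  "moves": [
    {"dp":[0,0,0],"twist":[0,0,0],"claw":1.2},
    {"dp":[0,0,0],"twist":[0,0,0],"claw":2.5},
    {"dp":[0,0,0],"twist":[0,0,0],"claw":4},
    {"dp":[0,0,0],"twist":[0,0,0],"claw":5},
    {"dp":[0,0,0],"twist":[0,0,0],"claw":5},
    {"dp":[0,0,0],"twist":[0,0,0],"claw":5},
    {"dp":[0,0,0],"twist":[0,0,0],"claw":5},
    {"dp":[0,0,0],"twist":[0,0,0],"claw":5}
  ]
}}

```text
t: 7.5
eef_pos: [477.1, -153.4, 52.2]
tool_rot: [-0.356, 1.571, 1.79]
wrist_force: [0.4, -0.7, 1.4]
width: 50.2
```

{"op": "jog_arm", "data": {
  "moves": [
    {"dp":[-1,0,0],"twist":[0,0,0],"claw":5},
    {"dp":[-3,0,0],"twist":[0,0,0],"claw":5},
    {"dp":[-6,0,0],"twist":[0,0,0],"claw":5},
    {"dp":[-9,0,0],"twist":[0,0,0],"claw":5},
    {"dp":[-12,0,0],"twist":[0,0,0],"claw":5},
    {"dp":[-14,0,0],"twist":[0,0,0],"claw":5},
    {"dp":[-14,0,0],"twist":[0,0,0],"claw":5},
    {"dp":[-14,0,0],"twist":[0,0,0],"claw":5}
  ]
}}

```text
t: 8.3
eef_pos: [477.1, -153.5, 192.5]
tool_rot: [-2.514, 1.57, -0.369]
wrist_force: [0.2, -0.6, -0.8]
width: 50.1
```

Run:
```python
from h import *
s=r.sense();print(s["t"],s["eef_pos"],s["wrist_force"],s["width"])
w=r.snapshot("wrist")[90:390,140:440];t=cv2.resize(r.snapshot("scene")[140:290,260:410],(300,300),interpolation=cv2.INTER_CUBIC)
cv2.imwrite("pics/m4.png",cv2.resize(np.hstack([w,t]),None,fx=1.33,fy=1.33))
```

```text
8.3 [ 477.10086787 -153.4924932   192.53913844] [ 0.17180364 -0.5748946  -0.78832134] 50.0620796289371
```

View pics/m4.png

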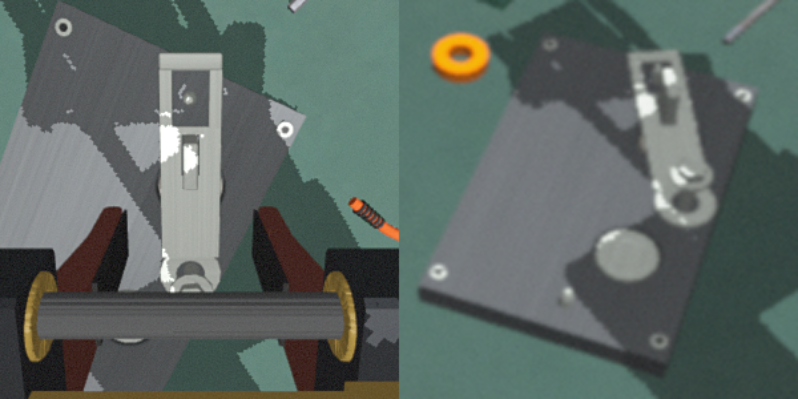

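The stud stands inside the slot and the strap lies over the ring. The pivot end, though, shows what looks like an open dark hole beside the bolt head, so I'm checking that closely. First the arm moves back out of the cameras' way.

{"op": "jog_arm", "data": {
  "moves": [
    {"dp":[-1,0,-1.5],"twist":[0,0,0],"claw":5},
    {"dp":[-2,0,-4],"twist":[0,0,0],"claw":5},
    {"dp":[-4,0,-7],"twist":[0,0,0],"claw":5},
    {"dp":[-5,0,-10],"twist":[0,0,0],"claw":5},
    {"dp":[-5,0,-13],"twist":[0,0,0],"claw":5},
    {"dp":[-5,0,-15],"twist":[0,0,0],"claw":5},
    {"dp":[-5,0,-15],"twist":[0,0,0],"claw":5},
    {"dp":[-5,0,-15],"twist":[0,0,0],"claw":5}
  ]
}}

```text
t: 9.2
eef_pos: [557.6, -278.8, 240.3]
tool_rot: [0.335, 1.567, 2.48]
wrist_force: [-0.2, 0.7, -0.8]
width: 49.7
```

Run:
```python
from h import *
s=r.sense();print(s["t"],s["eef_pos"],s["wrist_force"])
P=[[*piv[:2],66],[*piv[:2],26],[*stud[:2],37]]
for n in("scene","top","wrist"):print(n,[proj(n,p).round(1) for p in P])
b=r.snapshot("scene");a=r.snapshot("top");w=r.snapshot("wrist");cv2.imwrite("pics/wf.png",w);cv2.imwrite("pics/tf.png",a);cv2.imwrite("pics/sf.png",b)
f=lambda i,x,y,n:cv2.resize(i[y:y+n,x:x+n],(395,395),interpolation=cv2.INTER_CUBIC)
cv2.imwrite("pics/m5.png",np.hstack([f(b,325,150,85),f(a,300,220,100)]))
```

```text
9.2 [ 557.63624694 -278.76216223  240.31625433] [-0.17186663  0.73009744 -0.80575165]
scene [array([369.9, 201.9]), array([367.4, 214.5]), array([357.6, 164.4])]
top [array([330.5, 280.1]), array([328.1, 280.1]), array([383. , 244.5])]
wrist [array([283. , 405.3]), array([282.9, 380.2]), array([282.3, 289.5])]
```

View pics/m5.png

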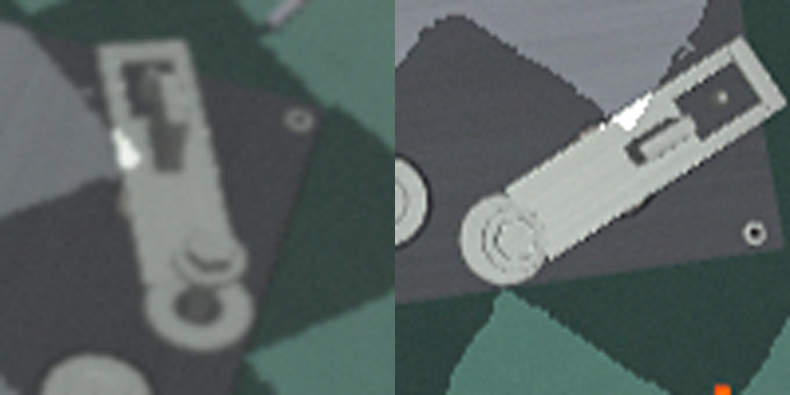

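The bolt is where it should be: the head is at scene (370,204) against a predicted (370,202), and the hole at (368,215) against (367,214.5). The apparent offset is only parallax, with the shank running through the hole. In the top view the stud is inside the slot at crop (722,98). I'll do one flatness check by triangulating the slot centre, then hand in if it agrees.

Run:
```python
from h import *
def tri(pt,ps):
    o1,d1=ray("top",*pt);o2,d2=ray("scene",*ps)
    k=np.linalg.lstsq(np.c_[d1,-d2],o2-o1,rcond=None)[0]; return (o1+k[0]*d1+o2+k[1]*d2)/2
p=tri((381.9,244.6),(356.8,169.8)); print("slot",p.round(1),"stud",stud.round(1))
# strap end (outer) corners
q=tri((300+350*100/395,220+38*100/395),(325+98*85/395,150+45*85/395)); print("end corner A",q.round(1))
q=tri((300+390*100/395,220+102*100/395),(325+186*85/395,150+41*85/395)); print("end corner B",q.round(1))
if abs(p[2]-26)<6: print(r.finish_job())
```

```text
slot [ 500.5 -189.9   16.9] stud [ 499.4 -187.    20. ]
end corner A [ 533.  -203.9   20.9]
end corner B [ 496.9 -223.5   24.7]
```

The triangulated heights are 17, 21 and 25 mm against an expected 26 mm. Coarse pixel picks probably explain the low readings. None is high, so the strap isn't perched on the stud, which would read about 37 mm or more. Handing in.

```bash
python3 -c "
from plant import r
print(r.finish_job())"
```

```text
the job is handed in; nothing more can be done
None
```

I gripped the strap by its tab and lifted it level by 23 mm. I swung it about 75° about the pivot bolt to the -y side, over the ring gauge, and lowered it so its slot dropped over stud_right. I then released it and moved the arm clear. The job was handed in at about 9.5 s, and the wrist force read about 3 N or less throughout.

**Last checks:**
- **Slot over stud:** the top and wrist views show the stud inside the slot, about 3 mm from its centre.
- **Bolt:** the bolt head and pivot hole are where predicted. What first looked like an open hole beside the head was parallax.
- **Flatness:** the TCP height at release (51.9 mm) matched the height when I first gripped the strap flat (51.7 mm).
- **Check that disagreed:** triangulating the slot and strap end gave 17–25 mm against the expected 26 mm, so it failed the 6 mm limit I had set. I put that down to coarse pixel picks. The readings are low, so the strap is not resting on top of the stud, and I handed in on that basis.

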